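# Put the red rubbing stone away in its screw-cap tub

### The arm

A 7-joint arm with a two-finger parallel gripper is mounted at the origin on the work surface. World frame = base frame: x ahead of the robot, y to its left, z up, the work surface at z = 0. Lengths are in m, angles in rad, forces in N, time in s.
With the tool pointing down it reaches from about 0.35 to 0.9 m from the base axis. Payload 8.1 kg.
Tool frame: the origin (TCP) lies on the centre line of the jaws, within the pads' length; the fingertips stand 22 mm ahead of it and the grasp point (between the pads) lies 3 mm ahead of it; z points along the fingers, y is the line along which they close (so a half turn about z gives the same grasp; the last joint's range is limited). The gripper opens to 85 mm and grips with 20 to 120 N. Pads are 22 mm wide; open, the fingers measure 114 mm over their backs; the gripper's body (76 mm by 85 mm) begins 54 mm behind the grasp point. The pads swing forward as they close: fully open they stand 13 mm farther back than shut.
Start: joints at [-1.272, 0.434, 0.025, 1.573, -0.012, 1.134, -0.075], TCP at [0.244, 0.575, 0.253] pointing down, gripper open.
Joint ranges: [-2.62, 2.62], [-0.44, 2.09], [-1.27, 1.32], [0.08, 2.57], [-1.32, 4.46], [0.12, 2], [-2.74, 2.74]. Speed limits (rad/s): [2.22, 2.22, 3.01, 3.01, 3.14, 3.14, 3.14].

### API

Orientations are given as a unit quaternion [w, x, y, z].
In Python, from workcell import get_state, grab_frame, sign_off gives the robot as it stands.
- The arm moves only by the shell command python3 -m pendant 'ROWS' [OPENING] [FORCE]. ROWS is a JSON object of lists of equal length, an entry for each row: "travel": the shift along the tool's x, y, z normalised to -1 to 1, where 1 is 0.75 m, a list of three; "delta_rot": the turn, a rotation vector about the tool's x, y, z normalised to -1 to 1, where 1 is 0.5 rad, a list of three. A call has 1 to 12 rows; each row is the pose to reach, as a shift and turn from the pose commanded when the call began, along the tool's axes at that moment; what a row does not reach only later rows make up. A row lasts 1/8 s, in which the tool goes at most 62.5 mm and 10.7 degrees, less where a joint would pass 70% of its speed; a pose out of reach is approached as far as the arm can. A call with a number of a shift or a turn outside -1 to 1 is refused whole. A call with a gripper value outside its range is refused whole. OPENING is the opening, from 0 (shut) to 1 (fully open), set as the call begins (- or left out, the last holds). The fingers move at their own pace and stop on an object; FORCE is the grip in N (left out, the last holds). Time passes only in rows, so rows that repeat a pose let the fingers close. It gives the time, the measured TCP pose, the force, the opening and the grip force at its end, in the units of the state.
- get_state(): the state, without advancing time (a new reading comes with each control period).
- grab_frame(name): name is "side" or "top" or "wrist"; returns a dict with "pixels" (400x640x3 uint8, red, green, blue), "camera_matrix" (3x3 intrinsics, pixels), "origin" and "orientation" of the camera in the world. Camera axes: x right, y up, looking along -z (the intrinsics and any distortion apply to the point x, -y, -z); pixel columns grow to the right and rows downward; lengths in m; the calibration is good to about 2 mm. A picture is of the moment at which its call begins. There is no depth.
- sign_off(): hands the job in; it is judged then, once.
The state is a dict: "time": time; "qpos": joint angles; "dq": joint speeds; "joint_torque": joint torques, N m; "ee_pos": TCP position; "ee_rot": TCP orientation; "force": force on the tool from outside, world axes, zero at the start; "moment": the same for the moment, N m; "opening": finger opening in m; "gripper_force": force on a finger pad.
Only numpy, scipy, OpenCV 4.12 (cv2) and the standard library are available. Lean on these libraries where they do the work, as an engineer would, in place of code of your own. Each camera call takes 0.05 s, during which the arm holds its last target. There are 200 camera calls.

### The job

Put the red rubbing stone into the white tub, swing the tub's strapped-on blue cap down onto the mouth, and then screw it clockwise until it is fully tight, with the yellow end of its grip bar over the yellow-marked tab. Leave the grey rubbing stone out of the tub and do not knock over the two carved stone heads.

Things in the scene. Friction and masses are not known exactly. Their poses are not given: they have to be found in the camera images.
- tub: Open round white plastic tub on a square plywood plate (130 x 130 x 12 mm) screwed to the bench: it cannot move. Origin: centre of the plate's underside, on the bench; z up along the tub's axis. Tub 84 mm outside, 76 mm inside diameter, inner floor at z = 17 mm, rim at z = 62 mm. The strap's hinge is on the +x side at x = 56 mm, z = 62 mm, its pin along y. Yaw varies.
- tub_mouth (a point): Centre of the tub's mouth, level with the rim, 62 mm above the bench; axes as body tub. The open cap leans back over the +x side, so keep to the middle or the -x half when reaching in.
- strap (a joint): Angle (rad) of the black strap carrying the blue cap: 0 = level, cap down over the mouth; grows as it swings up and back (1.57 upright, stop 2.5). Starts at 1.9 to 2.15. Stiff hinge (0.06 N m): stays where it is left, does not fall shut; about 1 N on the tab moves it. The cap goes fully down only while unscrewed by over 0.7 rad; once screwed in, it is held down.
- cap (a joint): Twist (rad) of the blue cap in its strap ring: 0 = screwed fully home (hard stop), grows counter-clockwise seen on the cap's top (unscrewing), stop 2.6. Starts at 1.9 to 2.4. Turning takes about 0.15 N m. The cap sinks 1.5 mm per rad (3.6 mm from 2.4 to 0) as it is screwed in. At 0 the yellow end of the grip bar points at the strap's tab (-x of the tub).
- cap_grip (a point): Middle of the grip bar on top of the blue cap (92 mm in diameter). The bar is 70 mm long (this frame's x), 16 mm wide (y), 24 mm high (z); the cap's flat top is 12 mm below this point. z is the cap's axis, out of its top. The bar's -x end is yellow. Closed and tight, this point is 80 mm above the bench on the tub's axis. The strap ring (104 mm) lies lower than the cap's top.
- tab (a point): Centre of the outer (upper when closed) face of the strap's thumb tab, a black tongue with a yellow patch, across from the hinge: 24 mm wide (y), 5 mm thick (z), ending 12 mm farther along -x. Turns with the strap; z points out of the outer face. 120 mm from the hinge pin, square to it. Closed, it is 64 mm from the tub's axis on its -x side, 59 mm above the bench.
- stone_center (a point): Centre of the dark red rubbing stone, a block 50 mm (x) by 25 mm (y) by 20 mm (z), about 60 g, lying flat on the bench at any yaw.
- stone_grey_center (a point): Centre of the grey rubbing stone, a block of the same size; not to be used. The two stones' places may be swapped.
- bust_a: Grey carved stone head, 84 mm in diameter and 126 mm high, standing near the back of the bench; origin at the centre of its foot, z up.
- bust_b: Paler carved stone head, same size; origin at the centre of its foot, z up.
- stone: The dark red rubbing stone itself: origin at the centre of its underside (as it lies at the start), axes as point stone_center.
Not all that is in view belongs to the job. What is shaped like the stone but green or turquoise is not meant.

How it is judged:
By the outcome, as a careful person would: the job done as asked, in the order asked, and still so for the second after the job is handed in, with the robot touching nothing.
It also fails if it takes over 69 s, if anything falls off the work surface, if the arm or the gripper's body presses on something with over 40 N, if the wrist force passes 120 N, or if a joint passes its speed limit or range.

## Working session

There is one attempt and no reset: what is moved stays moved. The work goes in short steps, Python scripts to look and compute and a shell command to move; the robot and the scene stay as the last step left them, time stands still between calls to the robot, and variables do not carry over. Pictures are saved under pics/ and viewed, at most 10 in all, crops included, and the job is handed in when it is done.

```bash
mkdir -p pics; cat > h.py <<'E'
import numpy as np, cv2
from workcell import get_state, grab_frame
from scipy.spatial.transform import Rotation as R
def rot(q): return R.from_quat([q[1],q[2],q[3],q[0]])
def cam(f): return np.array(f["camera_matrix"]),np.array(f["origin"]),rot(f["orientation"]).as_matrix()
def ray(f,u,v):
    K,o,M=cam(f); d=np.linalg.inv(K)@[u,v,1]; return o,M@(d*[1,-1,-1])
def atz(f,u,v,z):
    o,d=ray(f,u,v); return o+d*(z-o[2])/d[2]
def proj(f,p):
    K,o,M=cam(f); c=(M.T@(np.array(p)-o))*[1,-1,-1]; c=K@c; return c[:2]/c[2]
def save(f,name,crop=None,s=1):
    im=f["pixels"][:,:,::-1]
    if crop: x0,y0,x1,y1=crop; im=im[y0:y1,x0:x1]
    cv2.imwrite("pics/"+name,cv2.resize(im,None,fx=s,fy=s,interpolation=cv2.INTER_CUBIC))
E
python3 - <<'E'
from h import *
import pickle
F={n:grab_frame(n) for n in("side","top")}
pickle.dump(F,open("f0.pkl","wb"))
for n in F: save(F[n],n+"0.png"); print(n,F[n].keys(),F[n]["origin"],F[n]["camera_matrix"])
print(get_state())
E
```

```text
side dict_keys(['pixels', 'camera_matrix', 'origin', 'orientation']) [0.50368185 0.65476511 0.55317754] [[440.31630957   0.         316.52923741]
 [  0.         440.31630957 192.98735638]
 [  0.           0.           1.        ]]
top dict_keys(['pixels', 'camera_matrix', 'origin', 'orientation']) [0.39746359 0.08911995 1.1627996 ] [[492.44955999   0.         320.92734766]
 [  0.         492.44955999 195.3135303 ]
 [  0.           0.           1.        ]]
{'time': 0.1, 'qpos': array([-1.2715976 ,  0.43517292,  0.0249679 ,  1.57398602, -0.01159108,
        1.13401649, -0.07508402]), 'dq': array([ 9.45641915e-04, -7.82808293e-04,  7.82075217e-05, -2.26400856e-03,
       -1.24297748e-03, -6.76157140e-04,  2.73717734e-03]), 'joint_torque': array([ 2.94640660e-03, -6.71758676e+01,  1.02768805e+00, -3.16901708e+01,
        1.57014385e-02,  7.27839157e-03,  4.27621535e-05]), 'ee_pos': array([0.24430293, 0.5748204 , 0.25259995]), 'ee_rot': array([-7.58511133e-05,  1.99572324e-01,  9.79882835e-01, -7.14963855e-04]), 'force': array([-0.07175817, -0.45067613,  0.15959589]), 'moment': array([ 2.43174866e-02, -2.88416100e-02, -9.53282777e-05]), 'gripper_force': 0.0, 'opening': 0.08567298924753752}
```

View pics/top0.png

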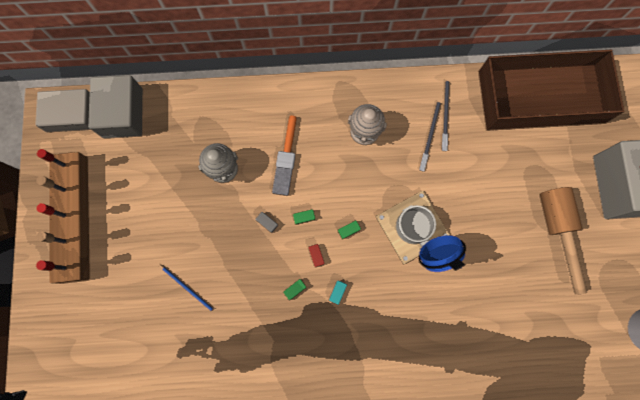

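View pics/side0.png

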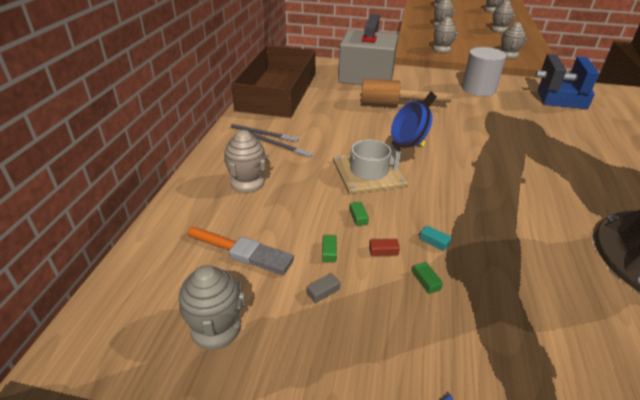

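Top view: the tub is at (416,224), its blue cap leans back at (442,253), and the heads are at (218,162) and (367,124). The stone-shaped blocks are red (317,255), grey (267,222), green (304,216), (349,229), (295,290) and turquoise (339,291). The dark red one at (317,255) fits, and the side view has it at (384,247). I'll measure it and confirm in a crop.

```bash
python3 - <<'E'
from h import *
import pickle
F=pickle.load(open("f0.pkl","rb")); t=F["top"]; s=F["side"]
# combined crop, both views
a=cv2.resize(t["pixels"][190:310,240:480,::-1],None,fx=3.3,fy=3.3,interpolation=cv2.INTER_CUBIC)[:,:790]
b=cv2.resize(s["pixels"][80:210,320:450,::-1],(200,200),interpolation=cv2.INTER_CUBIC)
b=np.hstack([b,cv2.resize(s["pixels"][190:300,300:460,::-1],(290,200)),np.zeros((200,a.shape[1]-490,3),np.uint8)])
cv2.imwrite("pics/c1.png",np.vstack([a,b]))
def seg(f,lo,hi,box):
    h=cv2.cvtColor(f["pixels"],cv2.COLOR_RGB2HSV); m=cv2.inRange(h,lo,hi); k=np.zeros_like(m); x0,y0,x1,y1=box;k[y0:y1,x0:x1]=m[y0:y1,x0:x1]
    c=max(cv2.findContours(k,0,2)[0],key=cv2.contourArea); return c
h=cv2.cvtColor(t["pixels"],cv2.COLOR_RGB2HSV); print("hsv red",h[255,317],"grey",h[222,267],"plate",h[240,397],"rim",h[212,403],"blue",h[253,442])
c=seg(t,(0,140,30),(8,255,255),(300,235,335,275)); r=cv2.minAreaRect(c); print("red",r)
P=np.array([atz(t,*p,0.02) for p in cv2.boxPoints(r)]); print(P.round(4),P.mean(0),np.linalg.norm(P-np.roll(P,1,0),axis=1))
c=seg(s,(0,140,30),(8,255,255),(360,230,410,265)); r=cv2.minAreaRect(c);print("side red",r, atz(s,*r[0],0.012))
for n,u,v,z in[("tub rim c",416,224,.062),("plateN",423,193,.012),("plateW",377,216,.012),("plateS",404,262,.012),("busta",218,162,.1),("bustb",367,124,.1),("grey",267,222,.015),("g1",304,216,.015),("g2",349,229,.015),("g3",295,290,.015),("tq",339,291,.015)]: print(n,atz(t,u,v,z).round(3))
for n,u,v,z in[("tub rim",371,152,.062)]: print("side",n,atz(s,u,v,z).round(3))
# which pixels are yellow near cap
for n,f,bx in(("top",t,(400,215,500,290)),("side",s,(380,85,450,160))):
    hh=cv2.cvtColor(f["pixels"],cv2.COLOR_RGB2HSV); m=cv2.inRange(hh,(22,150,120),(35,255,255)); ys,xs=np.nonzero(m); print(n,"yellow",[(x,y) for x,y in zip(xs,ys) if bx[0]<x<bx[2] and bx[1]<y<bx[3]][:40])
E
```

```text
hsv red [  3 169 155] grey [ 14  23 121] plate [ 19  90 226] rim [ 17  24 195] blue [110 188 114]
red ((316.0, 255.00001525878906), (21.50348472595215, 10.119288444519043), 71.56505584716797)
[[0.5184 0.1102 0.02  ]
 [0.5245 0.0875 0.02  ]
 [0.4766 0.0746 0.02  ]
 [0.4706 0.0971 0.02  ]] [0.4975334  0.09235457 0.02      ] [0.04956532 0.02347817 0.04963257 0.02328013]
side red ((384.54461669921875, 246.8030548095703), (15.642545700073242, 28.844409942626953), 86.8201675415039) [0.49568966 0.09006404 0.012     ]
tub rim c [ 0.55  -0.137  0.062]
plateN [ 0.63  -0.172  0.012]
plateW [ 0.581 -0.057  0.012]
plateS [ 0.47  -0.111  0.012]
busta [0.711 0.299 0.1  ]
bustb [ 0.78  -0.041  0.1  ]
grey [0.582 0.203 0.015]
g1 [0.591 0.115 0.015]
g2 [0.554 0.011 0.015]
g3 [0.421 0.145 0.015]
tq [0.413 0.045 0.015]
side tub rim [ 0.549 -0.132  0.062]
top yellow []
side yellow [(np.int64(423), np.int64(141)), (np.int64(424), np.int64(141)), (np.int64(422), np.int64(142)), (np.int64(423), np.int64(142)), (np.int64(424), np.int64(142)), (np.int64(421), np.int64(143)), (np.int64(422), np.int64(143)), (np.int64(423), np.int64(143)), (np.int64(424), np.int64(143)), (np.int64(420), np.int64(144)), (np.int64(421), np.int64(144)), (np.int64(422), np.int64(144)), (np.int64(423), np.int64(144)), (np.int64(424), np.int64(144)), (np.int64(421), np.int64(145)), (np.int64(422), np.int64(145)), (np.int64(423), np.int64(145))]
```

View pics/c1.png

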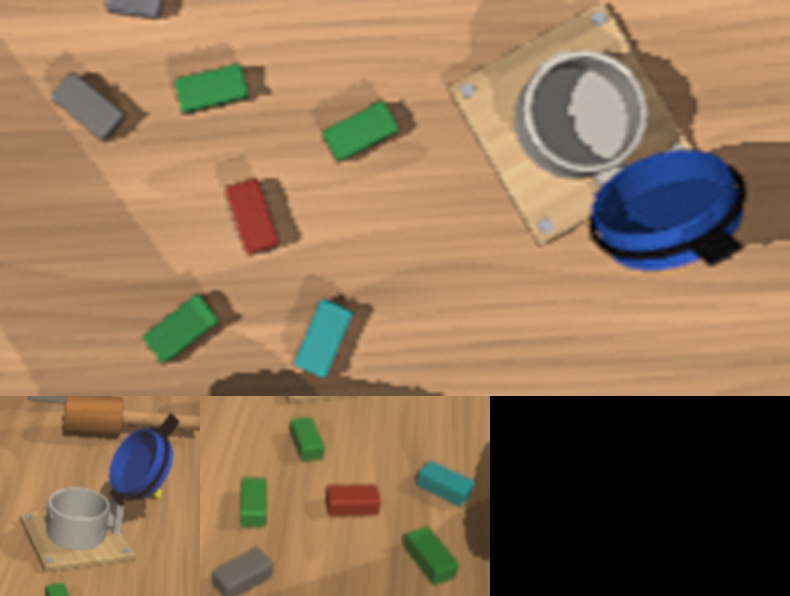

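The crop confirms it: the only red block is at (317,255) in top and (384,247) in side. Both views put it at about (0.497, 0.091), measuring 50x23 mm, which matches. The tub's hinge is on the robot's side, with yaw about 206°. Next I'll fit the strap and work out the first move.

```bash
cat >> h.py <<'E'
def go(p,yaw_y=None,zdown=True):
    """numbers for travel & total turn about tool z to put TCP at p with tool y at world angle yaw_y (deg), tool down"""
    s=get_state(); Rm=rot(s["ee_rot"]); d=Rm.inv().apply(np.array(p)-s["ee_pos"])/0.75
    y=Rm.as_matrix()[:,1]; a=np.degrees(np.arctan2(y[1],y[0]))
    print("travel",d.round(4),"yaw_y now",a.round(2),"tilt",Rm.as_matrix()[:,2].round(4),"j7",s["qpos"][6].round(3))
    if yaw_y is not None:
        w=(yaw_y-a+90)%180-90; print("turn world",w.round(1),"deg -> delta_rot z",(-np.radians(w)/.5).round(4))
E
python3 - <<'E'
from h import *
import pickle
from scipy.optimize import least_squares
F=pickle.load(open("f0.pkl","rb")); t=F["top"]; s=F["side"]
def pts(q):
    cx,cy,yaw,th=q; W=lambda x,y,z:(cx+x*np.cos(yaw)-y*np.sin(yaw),cy+x*np.sin(yaw)+y*np.cos(yaw),z)
    tip=W(.056-.130*np.cos(th),0,.062+.130*np.sin(th))
    return [(t,W(0,0,.062),(416.1,224.2)),(s,W(0,0,.062),(371,152)),(t,W(-.065,-.065,.012),(423,193)),(t,W(-.065,.065,.012),(377,216)),(t,W(.065,.065,.012),(404,263)),(t,tip,(457,265)),(s,tip,(429.5,98))]
f=lambda q:np.concatenate([proj(a,b)-c for a,b,c in pts(q)])
for y0 in (206,296):
    r=least_squares(f,[.55,-.137,np.radians(y0),2.0]); print(r.x.round(4),np.degrees(r.x[2:]),r.cost,r.fun.round(1))
go([.497,.0915,.12],105)
E
```

```text
[ 0.5426 -0.1246  3.2407  1.8758] [185.67769142 107.47684499] 3774.2475554525067 [ -5.3   3.2   2.7   2.3 -48.3  14.9  51.4 -16.6  35.7  -9.6 -25.4   0.7
   1.1   4.2]
[ 0.5426 -0.1246  3.2407  1.8758] [185.67660223 107.47638328] 3774.247549315851 [ -5.3   3.2   2.7   2.3 -48.3  14.9  51.4 -16.6  35.7  -9.6 -25.4   0.7
   1.1   4.2]
travel [-0.5621 -0.4611  0.1775] yaw_y now 66.98 tilt [-4.0e-04 -1.4e-03 -1.0e+00] j7 -0.075
turn world 38.0 deg -> delta_rot z -1.3273
```

```bash
python3 -m pendant '{"travel":[[-0.56,-0.46,0.1],[-0.562,-0.461,0.17],[-0.562,-0.461,0.17],[-0.562,-0.461,0.17],[-0.562,-0.461,0.17],[-0.562,-0.461,0.17],[-0.562,-0.461,0.17],[-0.562,-0.461,0.17],[-0.562,-0.461,0.17],[-0.562,-0.461,0.17],[-0.562,-0.461,0.17],[-0.562,-0.461,0.17]],"delta_rot":[[0,0,-1],[0,0,-1],[0,0,-1],[0,0,-1],[0,0,-1],[0,0,-1],[0,0,-1],[0,0,-1],[0,0,-1],[0,0,-1],[0,0,-1],[0,0,-1]]}' 0.6
python3 - <<'E'
from h import *
import pickle
from scipy.optimize import least_squares
F=pickle.load(open("f0.pkl","rb")); t=F["top"]; s=F["side"]
def pts(q):
    cx,cy,yaw,th=q; W=lambda x,y,z:(cx+x*np.cos(yaw)-y*np.sin(yaw),cy+x*np.sin(yaw)+y*np.cos(yaw),z)
    tip=W(.056-.130*np.cos(th),0,.062+.130*np.sin(th))
    return [(t,W(0,0,.062),(416.1,224.2)),(s,W(0,0,.062),(371,152)),(t,W(-.065,.065,.012),(423,193)),(t,W(-.065,-.065,.012),(377,216)),(t,W(.065,-.065,.012),(404,263)),(t,tip,(457,265)),(s,tip,(429.5,98))]
f=lambda q:np.concatenate([proj(a,b)-c for a,b,c in pts(q)])
r=least_squares(f,[.55,-.137,np.radians(206),2.0]); print(r.x.round(4),np.degrees(r.x[2:]),r.cost,r.fun.round(1))
go([.497,.0915,.026],105)
# where would the tip project & wrist stone measure
w=grab_frame("wrist"); save(w,"w1.png")
h=cv2.cvtColor(w["pixels"],cv2.COLOR_RGB2HSV); m=cv2.inRange(h,(0,140,30),(8,255,255))
c=max(cv2.findContours(m,0,2)[0],key=cv2.contourArea); q=cv2.minAreaRect(c); print(q)
P=np.array([atz(w,*p,0.02) for p in cv2.boxPoints(q)]);print(P.round(4),P.mean(0).round(4))
E
```

```text
time: 1.6
ee_pos: [0.4967, 0.0938, 0.126]
ee_rot: [0.0, -0.05, 0.999, 0.0]
force: [0.7, -0.1, -0.7]
opening: 0.0514
gripper_force: 0.0
[ 0.5497 -0.1393  3.5592  2.0246] [203.926665   116.00240898] 16.407906630858093 [ 0.8 -0.3  0.1 -1.8  0.  -2.2 -1.6 -0.5 -1.7  1.6 -0.5  0.2  1.6 -3.6]
travel [-1.000e-04 -3.200e-03  1.333e-01] yaw_y now 95.77 tilt [-0.e+00  7.e-04 -1.e+00] j7 1.417
turn world 9.2 deg -> delta_rot z -0.3222
((313.2972717285156, 203.28378295898438), (75.29473876953125, 37.647369384765625), 80.53767395019531)
[[0.4732 0.0705 0.02  ]
 [0.4668 0.0938 0.02  ]
 [0.5167 0.1075 0.02  ]
 [0.5238 0.0828 0.02  ]] [0.4951 0.0887 0.02  ]
```

```bash
python3 -m pendant '{"travel":[[0.001,-0.005,0.05],[0.001,-0.005,0.09],[0.001,-0.005,0.133],[0.001,-0.005,0.133],[0.001,-0.005,0.133]],"delta_rot":[[0,0,-0.33],[0,0,-0.33],[0,0,-0.33],[0,0,-0.33],[0,0,-0.33]]}'
python3 -m pendant '{"travel":[[0,0,0],[0,0,0],[0,0,0],[0,0,0],[0,0,0]],"delta_rot":[[0,0,0],[0,0,0],[0,0,0],[0,0,0],[0,0,0]]}' 0 40
python3 -c "
from h import *
go([.55,-.1375,.16],105)"
```

```text
time: 2.28
ee_pos: [0.4971, 0.0891, 0.0271]
ee_rot: [0.0, -0.132, 0.991, 0.0]
force: [0.0, 0.4, 0.7]
opening: 0.0512
gripper_force: 0.0
time: 2.9
ee_pos: [0.4976, 0.0887, 0.0274]
ee_rot: [0.001, -0.131, 0.991, 0.0]
force: [-1.3, 0.1, 8.1]
opening: 0.0239
gripper_force: 39.2
travel [ 0.0105 -0.3094 -0.1769] yaw_y now 105.08 tilt [ 2.2e-03  8.0e-04 -1.0e+00] j7 1.567
turn world -0.1 deg -> delta_rot z 0.0028
```

```bash
python3 -m pendant '{"travel":[[0,0,-0.08],[0,0,-0.15],[0.002,-0.08,-0.18],[0.005,-0.16,-0.18],[0.005,-0.24,-0.18],[0.005,-0.309,-0.18],[0.005,-0.309,-0.18],[0.005,-0.309,-0.18]],"delta_rot":[[0,0,0],[0,0,0],[0,0,0],[0,0,0],[0,0,0],[0,0,0],[0,0,0],[0,0,0]]}'
python3 - <<'E'
from h import *
import pickle
go([.554,-.136,.055],105)
F={n:grab_frame(n) for n in("side","top","wrist")}
pickle.dump(F,open("f1.pkl","wb"))
a=cv2.resize(F["wrist"]["pixels"][:,:,::-1],(480,300)); b=cv2.resize(F["side"]["pixels"][40:240,280:480,::-1],(300,300)); 
cv2.imwrite("pics/c2.png",np.hstack([a,b]))
E
```

```text
time: 3.9
ee_pos: [0.5532, -0.1359, 0.1613]
ee_rot: [0.0, -0.131, 0.991, 0.0]
force: [0.1, 0.9, -1.5]
opening: 0.0239
gripper_force: 40.1
travel [-0.001  -0.0005  0.1418] yaw_y now 105.06 tilt [ 1.e-04  7.e-04 -1.e+00] j7 2.027
turn world -0.1 deg -> delta_rot z 0.0021
```

View pics/c2.png

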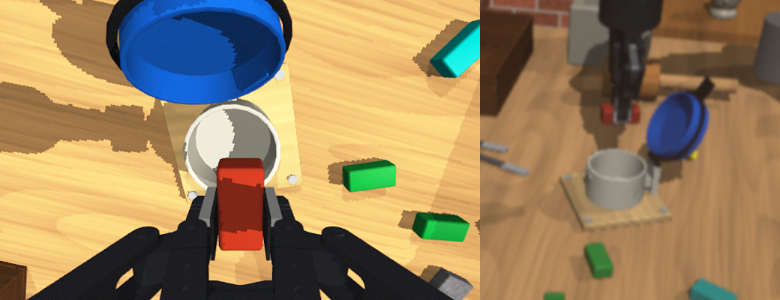

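The red stone is held above the tub: wrist crop (240,205), tub mouth centre about (232,150). I'll check the mouth's position, then lower it.

```bash
python3 - <<'E'
from h import *
import pickle
w=pickle.load(open("f1.pkl","rb"))["wrist"]
# rim outer: left (185,150), right(278,150) in 3/4 view
for u,v in((185,150),(278,150),(231.5,150),(231.5,102)): print(atz(w,u/.75,v/.75,.062).round(4))
E
python3 -m pendant '{"travel":[[0,0,0.06],[0,0,0.11],[0,0,0.142],[0,0,0.142],[0,0,0.142]],"delta_rot":[[0,0,0],[0,0,0],[0,0,0],[0,0,0],[0,0,0]]}'
```

```text
[ 0.5588 -0.1825  0.062 ]
[ 0.538  -0.1061  0.062 ]
[ 0.5484 -0.1443  0.062 ]
[ 0.5092 -0.1546  0.062 ]
time: 4.68
ee_pos: [0.5541, -0.1359, 0.0556]
ee_rot: [0.001, -0.132, 0.991, -0.0]
force: [-0.3, 0.3, -0.2]
opening: 0.024
gripper_force: 40.1
```

```bash
python3 -m pendant '{"travel":[[0,0,0],[0,0,0],[0,0,0],[0,0,0]],"delta_rot":[[0,0,0],[0,0,0],[0,0,0],[0,0,0]]}' 0.4
python3 -m pendant '{"travel":[[0,0,-0.07],[0,0,-0.14],[0,0,-0.2],[0,0,-0.26],[0,0,-0.26]],"delta_rot":[[0,0,0],[0,0,0],[0,0,0],[0,0,0],[0,0,0]]}'
python3 - <<'E'
from h import *
import pickle
F={n:grab_frame(n) for n in("side","top","wrist")}
pickle.dump(F,open("f2.pkl","wb"))
a=cv2.resize(F["wrist"]["pixels"][:,:,::-1],(640,400)); b=cv2.resize(F["side"]["pixels"][60:200,330:470,::-1],(150,150)) 
cv2.imwrite("pics/c3.png",np.hstack([a,np.vstack([b,np.zeros((250,150,3),np.uint8)])]))
E
```

```text
time: 5.18
ee_pos: [0.554, -0.1371, 0.0552]
ee_rot: [0.001, -0.131, 0.991, -0.0]
force: [1.4, -5.3, 2.3]
opening: 0.0342
gripper_force: 2.5
time: 5.8
ee_pos: [0.5549, -0.1357, 0.253]
ee_rot: [0.003, -0.132, 0.991, -0.0]
force: [0.4, -1.1, -0.4]
opening: 0.0344
gripper_force: 0.0
```

View pics/c3.png

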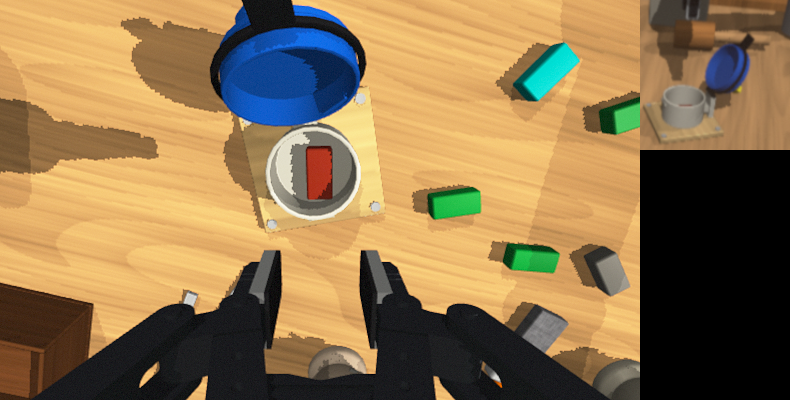

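The red stone lies flat inside the tub, at wrist (319,172) with the tub centre at (313,172). The cap is still open. I'll refine the tub pose from this view and plan the strap push in the tub frame.

```bash
cat > fit.py <<'E'
from h import *
import pickle
from scipy.optimize import least_squares
F=pickle.load(open("f0.pkl","rb")); t=F["top"]; s=F["side"]; w=pickle.load(open("f2.pkl","rb"))["wrist"]
def pts(q):
    cx,cy,yaw,th=q; W=lambda x,y,z:(cx+x*np.cos(yaw)-y*np.sin(yaw),cy+x*np.sin(yaw)+y*np.cos(yaw),z)
    tip=W(.056-.130*np.cos(th),0,.062+.130*np.sin(th))
    return [(t,W(0,0,.062),(416.1,224.2)),(s,W(0,0,.062),(371,152)),(t,W(-.065,.065,.012),(423,193)),(t,W(-.065,-.065,.012),(377,216)),(t,W(.065,-.065,.012),(404,263)),(t,tip,(457,265)),(s,tip,(429.5,98)),
     (w,W(0,0,.062),(313.5,172.5)),(w,W(-.065,.065,.012),(264,233)),(w,W(-.065,-.065,.012),(385,211)),(w,W(.065,-.065,.012),(369,87))]
f=lambda q:np.concatenate([(proj(a,b)-c)*(1 if a is w else .8) for a,b,c in pts(q)])
r=least_squares(f,[.55,-.137,np.radians(206),2.0],loss="soft_l1"); print(r.x.round(4),np.degrees(r.x[2:]),f(r.x).round(1))
np.save("tub.npy",r.x)
E
cat >> h.py <<'E'
def tubgo(x,y,z,yaw=None):
    q=np.load("tub.npy"); c,s_=np.cos(q[2]),np.sin(q[2]); p=[q[0]+x*c-y*s_,q[1]+x*s_+y*c,z]; print(np.round(p,4),end=" "); go(p,yaw)
E
python3 - <<'E'
import fit
from h import *
y=np.degrees(fit.r.x[2])-90
tubgo(.150,0,.25,y); tubgo(.150,0,.182,y)
E
```

```text
[ 0.55   -0.1433  3.57    2.0182] [204.54339494 115.63615017] [ 2.  -0.4  0.1 -2.2  1.  -2.  -0.1 -0.3  0.3  1.2  1.5 -0.6  0.7 -3.9
 -0.2  1.3  0.4 -0.7  0.6  2.5  1.3 -1.8]
[ 0.4135 -0.2056  0.25  ] travel [ 0.2033 -0.0417 -0.0017] yaw_y now 105.12 tilt [-2.e-03  9.e-04 -1.e+00] j7 2.02
turn world 9.4 deg -> delta_rot z -0.329
[ 0.4135 -0.2056  0.182 ] travel [ 0.2032 -0.0418  0.0889] yaw_y now 105.12 tilt [-2.e-03  9.e-04 -1.e+00] j7 2.02
turn world 9.4 deg -> delta_rot z -0.329
```

```bash
python3 -m pendant '{"travel":[[0.08,-0.016,-0.01],[0.15,-0.03,-0.01],[0.203,-0.042,-0.005],[0.203,-0.042,-0.005],[0.203,-0.042,0.05],[0.203,-0.042,0.089],[0.203,-0.042,0.089],[0.203,-0.042,0.089]],"delta_rot":[[0,0,-0.33],[0,0,-0.33],[0,0,-0.33],[0,0,-0.33],[0,0,-0.33],[0,0,-0.33],[0,0,-0.33],[0,0,-0.33]]}' 0 40
python3 - <<'E'
from h import *
q=np.load("tub.npy"); 
# finger centre offsets: contact point at s=124 on the outer face; finger half 11mm
s0=get_state(); go(s0["ee_pos"],q[2]*57.2958-90)
for th in (2.0,1.8,1.57,1.3,1.0,.7,.4,.2,.05):
    r=.124*np.cos(th)+.003*np.sin(th); z=.062+.124*np.sin(th)-.003*np.cos(th)  # along -x from hinge
    if th>1.3: X,Z=.056-r+.011,z-.012
    else: X,Z=.056-r+.011*min(1,np.sin(th)),z+0.0
    print(th,"x",round(X,4),"tcp z",round(Z+.022,4),"travel x",round((.150-X)/.75,4),"z",round((.182-Z-.022)/.75,4))
E
```

```text
time: 6.95
ee_pos: [0.4153, -0.2061, 0.1832]
ee_rot: [-0.0, -0.213, 0.977, 0.0]
force: [0.6, 0.3, 0.3]
opening: 0.0001
gripper_force: 0.0
travel [0. 0. 0.] yaw_y now 114.57 tilt [-1.e-04  2.e-04 -1.e+00] j7 2.383
turn world -0.0 deg -> delta_rot z 0.001
2.0 x 0.1159 tcp z 0.186 travel x 0.0455 z -0.0053
1.8 x 0.0923 tcp z 0.1934 travel x 0.077 z -0.0153
1.57 x 0.0639 tcp z 0.196 travel x 0.1148 z -0.0187
1.3 x 0.0305 tcp z 0.2027 travel x 0.1593 z -0.0276
1.0 x -0.0043 tcp z 0.1867 travel x 0.2057 z -0.0063
0.7 x -0.0337 tcp z 0.1616 travel x 0.2449 z 0.0272
0.4 x -0.0551 tcp z 0.1295 travel x 0.2735 z 0.07
0.2 x -0.0639 tcp z 0.1057 travel x 0.2853 z 0.1017
0.05 x -0.0674 tcp z 0.0872 travel x 0.2899 z 0.1264
```

```bash
python3 -m pendant '{"travel":[[-0.025,0,-0.004],[-0.045,0,-0.005],[-0.06,0,-0.01],[-0.077,0,-0.015],[-0.095,0,-0.018],[-0.115,0,-0.019],[-0.137,0,-0.024],[-0.155,0,-0.027],[-0.16,0,-0.027]],"delta_rot":[[0,0,0],[0,0,0],[0,0,0],[0,0,0],[0,0,0],[0,0,0],[0,0,0],[0,0,0],[0,0,0]]}'
python3 - <<'E'
from h import *
import pickle
F={n:grab_frame(n) for n in("side","top")}
a=cv2.resize(F["top"]["pixels"][170:290,360:500,::-1],(466,400),interpolation=cv2.INTER_CUBIC); b=cv2.resize(F["side"]["pixels"][30:190,320:450,::-1],(325,400),interpolation=cv2.INTER_CUBIC) 
cv2.imwrite("pics/c4.png",np.hstack([a,b]))
E
```

```text
time: 8.07
ee_pos: [0.5249, -0.156, 0.2032]
ee_rot: [0.0, -0.213, 0.977, -0.0]
force: [-0.6, -0.5, 0.8]
opening: -0.0001
gripper_force: 0.2
```

View pics/c4.png

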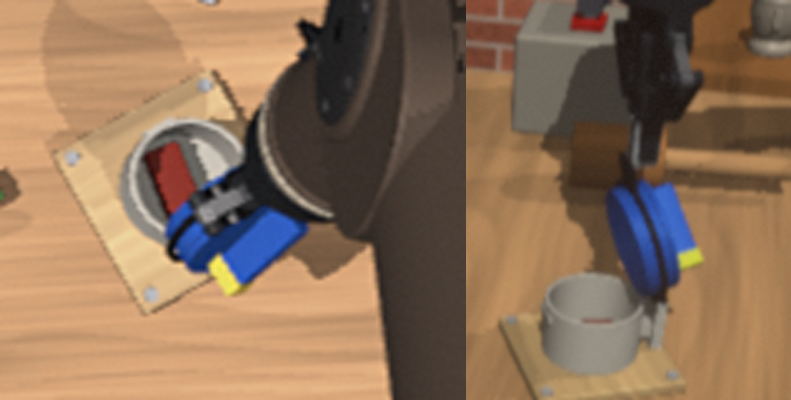

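The strap is at about 1.4 rad and following the finger. The yellow end of the bar is on the +y side of the hinge end. I'll continue the arc down.

```bash
python3 -m pendant '{"travel":[[-0.022,0,0.008],[-0.046,0,0.021],[-0.066,0,0.037],[-0.085,0,0.054],[-0.1,0,0.075],[-0.113,0,0.097],[-0.12,0,0.113],[-0.125,0,0.129],[-0.13,0,0.145],[-0.13,0,0.155],[-0.13,0,0.161],[-0.13,0,0.163]],"delta_rot":[[0,0,0],[0,0,0],[0,0,0],[0,0,0],[0,0,0],[0,0,0],[0,0,0],[0,0,0],[0,0,0],[0,0,0],[0,0,0],[0,0,0]]}'
python3 -c "
from h import *
print(get_state()['force'])"
```

```text
time: 9.68
ee_pos: [0.6122, -0.1163, 0.0809]
ee_rot: [-0.0, -0.212, 0.977, -0.0]
force: [-3.6, 0.6, 5.3]
opening: -0.0001
gripper_force: 3.1
[-3.5780369   0.64997676  5.28167503]
```

```bash
python3 -m pendant '{"travel":[[0,0,0.004],[0,0,0.005],[0,0,0.005],[0,0,-0.05],[0,0,-0.12],[0.03,0,-0.19],[0.07,0,-0.23],[0.085,0,-0.23],[0.085,0,-0.23],[0.085,0,-0.23]],"delta_rot":[[0,0,0],[0,0,0],[0,0,0],[0,0,0],[0,0,0],[0,0,0.33],[0,0,0.66],[0,0,1],[0,0,1],[0,0,1]]}' 0.6
python3 - <<'E'
from h import *
import pickle
go([.55,-.141,.12],None)
F={n:grab_frame(n) for n in("side","top","wrist")}
pickle.dump(F,open("f3.pkl","wb"))
a=F["wrist"]["pixels"][:,:,::-1]; b=cv2.resize(F["side"]["pixels"][110:210,320:420,::-1],(150,150)) 
cv2.imwrite("pics/c5.png",np.hstack([a,np.vstack([b,np.zeros((250,150,3),np.uint8)])]))
E
```

```text
time: 10.92
ee_pos: [0.5547, -0.1417, 0.2528]
ee_rot: [-0.0, 0.034, 0.999, 0.0]
force: [0.2, 0.3, 0.5]
opening: 0.0512
gripper_force: 0.0
travel [0.0061 0.0005 0.1771] yaw_y now 86.16 tilt [-7.e-04  5.e-04 -1.e+00] j7 1.738
```

View pics/c5.png

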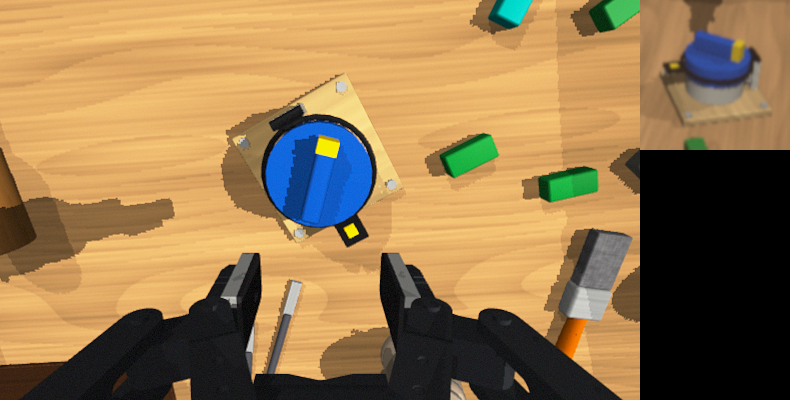

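The cap lies down on the mouth: cap centre (319,172), yellow bar end (328,146), tab patch (351,231). I'll work out the bar angle next.

```bash
python3 - <<'E'
from h import *
import pickle
w=pickle.load(open("f3.pkl","rb"))["wrist"]; q=np.load("tub.npy")
h=cv2.cvtColor(w["pixels"],cv2.COLOR_RGB2HSV)
m=cv2.inRange(h,(20,150,120),(35,255,255)); m[:, :250]=0; m[260:]=0
for c in cv2.findContours(m,0,2)[0]:
    if cv2.contourArea(c)>30: print("yellow",cv2.boundingRect(c),cv2.minAreaRect(c))
C=q[:2]; u=atz(w,328,147,.0955)[:2]; tb=atz(w,351,231,.059)[:2]
# top-face lit bar of blue: fit
mb=cv2.inRange(h,(100,100,60),(125,255,255)); mb[:,:255]=0; mb[:,385:]=0; mb[240:]=0
c=max(cv2.findContours(mb,0,2)[0],key=cv2.contourArea); (ex,ey),ax,_=cv2.fitEllipse(cv2.convexHull(c)); cc=atz(w,ex,ey,.0713); print("cap centre",cc.round(4),ax,"tub",C.round(4))
ctr=cc[:2]
for C in (C,ctr):
    d=u-C; a=np.degrees(np.arctan2(d[1],d[0])); d2=tb-C; b=np.degrees(np.arctan2(d2[1],d2[0])); print("yellow ang",a,np.linalg.norm(d),"tab ang",b,np.linalg.norm(d2),"cap rad",np.radians((a-b)%360))
go([ctr[0],ctr[1],.2],a-90)
E
```

```text
yellow (344, 223, 15, 16) ((350.76922607421875, 230.3461456298828), (12.527507781982422, 11.41119384765625), 60.2551155090332)
yellow (315, 135, 25, 23) ((327.0588073730469, 146.26470947265625), (21.585668563842773, 18.432706832885742), 14.03624439239502)
cap centre [ 0.5484 -0.1435  0.0713] (106.10366821289062, 107.05437469482422) tub [ 0.55   -0.1433]
yellow ang 161.52496791420324 0.02887390730785592 tab ang 24.371171627215002 0.06344677239620937 cap rad 2.393785326817518
yellow ang 160.14415913772572 0.027475952253233103 tab ang 23.9558579470796 0.06492953062224421 cap rad 2.3769342584744884
travel [ 0.0082 -0.0025  0.0702] yaw_y now 86.04 tilt [-1.e-03  3.e-04 -1.e+00] j7 1.737
turn world -15.9 deg -> delta_rot z 0.5547
```

```bash
python3 -m pendant '{"travel":[[0.008,-0.002,0.06],[0.008,-0.002,0.12],[0.008,-0.002,0.17],[0.008,-0.002,0.206],[0.008,-0.002,0.206],[0.008,-0.002,0.206]],"delta_rot":[[0,0,0.33],[0,0,0.54],[0,0,0.54],[0,0,0.54],[0,0,0.54],[0,0,0.54]]}'
python3 -m pendant '{"travel":[[0,0,0],[0,0,0],[0,0,0],[0,0,0],[0,0,0]],"delta_rot":[[0,0,0],[0,0,0],[0,0,0],[0,0,0],[0,0,0]]}' 0 60
python3 -c "
from h import *
s=get_state();print(s['force'],s['moment']);go([.549,-.1433,.098],71)"
```

```text
time: 11.82
ee_pos: [0.549, -0.1438, 0.0996]
ee_rot: [0.0, 0.17, 0.985, 0.0]
force: [-0.7, -1.0, 1.1]
opening: 0.051
gripper_force: 0.0
time: 12.45
ee_pos: [0.5493, -0.143, 0.0999]
ee_rot: [0.001, 0.17, 0.986, 0.0]
force: [0.5, 2.3, 5.7]
opening: 0.0146
gripper_force: 59.9
[0.53023015 2.27597198 5.68902193] [0.46519166 0.06463964 0.11416316]
travel [ 0.0003 -0.0005  0.0025] yaw_y now 70.47 tilt [ 2.1e-03  5.0e-04 -1.0e+00] j7 1.544
turn world 0.5 deg -> delta_rot z -0.0185
```

```bash
python3 -m pendant '{"travel":[[0,0,0],[0,0,0.0005],[0,0,0.001],[0,0,0.001]],"delta_rot":[[0,0,0.33],[0,0,0.67],[0,0,1],[0,0,1]]}'
python3 -m pendant '{"travel":[[0,0,0],[0,0,0.0005],[0,0,0.001],[0,0,0.001]],"delta_rot":[[0,0,0.33],[0,0,0.67],[0,0,1],[0,0,1]]}'
python3 -c "
from h import *
s=get_state();print(s['force'],s['moment'],s['opening']);go([.549,-.1433,.098],71)"
```

```text
time: 12.95
ee_pos: [0.5495, -0.1427, 0.0991]
ee_rot: [0.001, 0.409, 0.912, 0.001]
force: [0.5, 3.6, 7.6]
opening: 0.0149
gripper_force: 59.8
time: 13.45
ee_pos: [0.5497, -0.1425, 0.0984]
ee_rot: [0.001, 0.622, 0.783, 0.001]
force: [1.6, 4.3, 7.0]
opening: 0.0144
gripper_force: 59.8
[1.58827742 4.31652405 6.9626491 ] [ 0.75505602 -0.18253892 -0.11221326] 0.014437370716219963
travel [-0.0009 -0.0012  0.0005] yaw_y now 13.05 tilt [ 0.0025  0.001  -1.    ] j7 0.747
turn world 57.9 deg -> delta_rot z -2.0227
```

```bash
python3 -m pendant '{"travel":[[0,0,0],[0,0,0.0005],[0,0,0.001],[0,0,0.001]],"delta_rot":[[0,0,0.33],[0,0,0.67],[0,0,1],[0,0,1]]}'
python3 -m pendant '{"travel":[[0,0,0],[0,0,0.0005],[0,0,0.001],[0,0,0.001]],"delta_rot":[[0,0,0.33],[0,0,0.67],[0,0,1],[0,0,1]]}'
python3 -c "
from h import *
s=get_state();print(s['force'],s['moment'],s['opening']);go([.549,-.1433,.098],-66)"
```

```text
time: 13.95
ee_pos: [0.5501, -0.1424, 0.0976]
ee_rot: [0.0, 0.796, 0.605, 0.001]
force: [2.5, 4.2, 7.1]
opening: 0.0143
gripper_force: 59.8
time: 14.45
ee_pos: [0.5504, -0.1425, 0.0969]
ee_rot: [0.0, 0.921, 0.389, 0.002]
force: [2.9, 3.5, 5.9]
opening: 0.0146
gripper_force: 59.8
[2.89476929 3.50115525 5.85099513] [ 0.8538572  -0.57591884 -0.19414596] 0.014641628787258075
travel [-0.0021 -0.0006 -0.0015] yaw_y now -44.23 tilt [ 3.5e-03  9.0e-04 -1.0e+00] j7 -0.035
turn world -21.8 deg -> delta_rot z 0.7599
```

Remaining turn is about 22°. I'll overshoot slightly to press against the hard stop.

```bash
python3 -m pendant '{"travel":[[0,0,0.0004],[0,0,0.0008],[0,0,0.0008]],"delta_rot":[[0,0,0.3],[0,0,0.6],[0,0,0.76]]}'
python3 -c "
from h import *
s=get_state();print(s['force'],s['moment'],s['opening']);go([.549,-.1433,.098],-66)"
python3 -m pendant '{"travel":[[0,0,0],[0,0,0],[0,0,0],[0,0,0]],"delta_rot":[[0,0,0.1],[0,0,0.2],[0,0,0.25],[0,0,0.25]]}'
python3 -c "
from h import *
s=get_state();print(s['force'],s['moment'],s['opening']);go([.549,-.1433,.098],-66)"
```

```text
time: 14.82
ee_pos: [0.5506, -0.1428, 0.0964]
ee_rot: [0.0, 0.978, 0.207, 0.002]
force: [5.0, 2.4, 5.6]
opening: 0.0147
gripper_force: 60.0
[5.02522122 2.40559141 5.63433704] [ 0.70064044 -0.75358225  0.15552988] 0.014746842634445867
travel [-0.0022 -0.0002 -0.0021] yaw_y now -66.05 tilt [ 4.e-03  8.e-04 -1.e+00] j7 -0.332
turn world 0.1 deg -> delta_rot z -0.0018
time: 15.32
ee_pos: [0.5508, -0.143, 0.0964]
ee_rot: [0.0, 0.989, 0.149, 0.002]
force: [5.0, 1.7, 5.7]
opening: 0.0148
gripper_force: 77.7
[5.02843652 1.72459366 5.70035369] [ 0.4428659  -0.9799227   1.61846449] 0.014802975842336754
travel [-0.0024 -0.0003 -0.0021] yaw_y now -72.87 tilt [ 3.8e-03 -2.0e-04 -1.0e+00] j7 -0.427
turn world 6.9 deg -> delta_rot z -0.2397
```

Moment rose from about 0.15 to 1.6 N m, so the cap is against the stop. I'll release, retreat and verify.

```bash
python3 -m pendant '{"travel":[[0,0,0],[0,0,0],[0,0,0],[0,0,0]],"delta_rot":[[0,0,0],[0,0,0],[0,0,0],[0,0,0]]}' 0.6
python3 -m pendant '{"travel":[[0,0,-0.05],[0,0,-0.1],[0,0,-0.16],[0,0,-0.21],[0,0,-0.21]],"delta_rot":[[0,0,0],[0,0,0],[0,0,0],[0,0,0],[0,0,0]]}'
python3 - <<'E'
from h import *
w=grab_frame("wrist"); s=grab_frame("side")
h=cv2.cvtColor(w["pixels"],cv2.COLOR_RGB2HSV); m=cv2.inRange(h,(20,150,120),(35,255,255)); C=np.array([.549,-.1433])
for c in cv2.findContours(m,0,2)[0]:
    if cv2.contourArea(c)>40:
        p=cv2.minAreaRect(c)[0]; print(p,[(z,np.degrees(np.arctan2(*(atz(w,*p,z)[:2]-C)[::-1])).round(1),np.linalg.norm(atz(w,*p,z)[:2]-C).round(4)) for z in(.092,.059)])
b=cv2.resize(s["pixels"][110:210,320:420,::-1],(150,150)); b2=cv2.resize(s["pixels"][:,:,::-1],(150,94))
cv2.imwrite("pics/c6.png",np.hstack([w["pixels"][:,:,::-1],np.vstack([b,b2,np.zeros((156,150,3),np.uint8)])]))
print(get_state()["force"])
E
```

```text
time: 15.82
ee_pos: [0.5481, -0.1437, 0.0951]
ee_rot: [-0.0, 0.989, 0.147, -0.0]
force: [-0.1, 0.7, 0.2]
opening: 0.0515
gripper_force: 0.0
time: 16.45
ee_pos: [0.5495, -0.1445, 0.2553]
ee_rot: [0.001, 0.989, 0.147, 0.002]
force: [0.2, 0.5, -0.1]
opening: 0.0511
gripper_force: 0.0
(313.0, 149.49998474121094) [(0.092, np.float64(22.6), np.float64(0.0321)), (0.059, np.float64(24.8), np.float64(0.0272))]
(307.6200256347656, 107.34001159667969) [(0.092, np.float64(23.2), np.float64(0.0646)), (0.059, np.float64(24.2), np.float64(0.0635))]
[ 0.2193704  -0.75480421 -0.75339575]
```

View pics/c6.png

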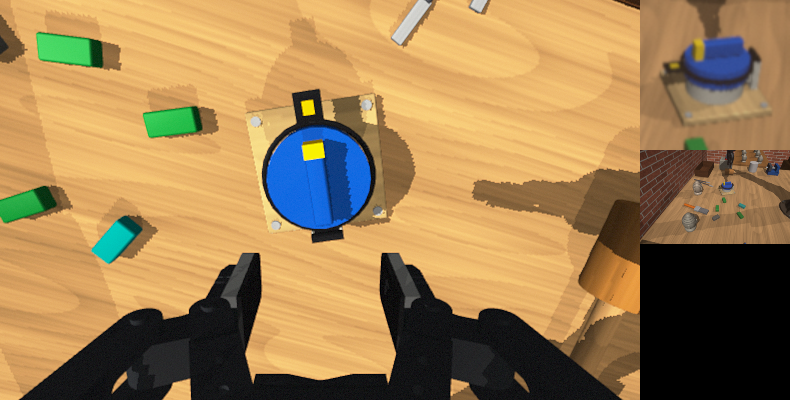

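The cap is shut and tight. The yellow end (313,150) lines up with the tab patch (308,107), 22.6° against 24.2°, and both heads are standing. I'm handing it in.

```bash
python3 -c "
from workcell import sign_off
print(sign_off())"
```

```text
the job is handed in; nothing more can be done
None
```

The red stone is in the tub, the blue cap is down and screwed against its stop with the yellow end over the tab, the grey stone was left out, both heads are standing, and the job was handed in at about 16.5 s.

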